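# Lock the castle nut on the stake clip

### The arm

A 7-joint arm with a two-finger parallel gripper is mounted at the origin on the work surface. World frame = base frame: x ahead of the robot, y to its left, z up, the work surface at z = 0. Lengths are in m, angles in rad, forces in N, time in s.
With the tool pointing down it reaches from about 0.425 to 0.925 m from the base axis. Payload 6.8 kg.
Tool frame: the origin (TCP) lies at the very end of the fingers, on their centre line; the grasp point (between the pads) lies 19 mm behind it; z points along the fingers, y is the line along which they close (so a half turn about z gives the same grasp; the last joint's range is limited). The gripper opens to 85 mm and grips with 20 to 120 N. Pads are 22 mm wide; open, the fingers measure 114 mm over their backs; the gripper's body (76 mm by 85 mm) begins 54 mm behind the grasp point. The pads swing forward as they close: fully open they stand 13 mm farther back than shut.
Start: joints at [-1.251, 0.477, 0.022, 1.555, -0.011, 1.109, -0.083], TCP at [0.28, 0.614, 0.208] pointing down, gripper open.
Joint ranges: [-2.96, 2.96], [-0.34, 2.1], [-1.41, 1.46], [0.24, 2.44], [-1.37, 4.51], [0.17, 1.92], [-2.96, 2.96]. Speed limits (rad/s): [2.39, 2.39, 3.14, 3.14, 3.14, 3.14, 3.14].

### API

Orientations are given as a rotation vector (axis times angle).
In Python, from bench import r gives the robot as it stands.
- The arm moves only by the shell command python3 -m jog 'ROWS' [FORCE]. ROWS is JSON, a list of rows, each an object of numbers: "fingers": the finger opening in m, from 0 to 0.0854; "x", "y", "z": the shift along the tool's x, y, z in m; "rx", "ry", "rz": the turn, a rotation vector about the tool's x, y, z in degrees. In form: [{"fingers": .., "x": .., "y": .., "z": .., "rx": .., "ry": .., "rz": ..}, ...]. A call has 1 to 8 rows; each row shifts and turns the commanded pose from where the row before left it, along the tool's axes as they then stand; what a row does not reach is not made up. A row lasts 1/8 s, in which the tool goes at most 62.5 mm and 10.7 degrees, less where a joint would pass 70% of its speed; a pose out of reach is approached as far as the arm can. A call is refused whole if a number of a shift passes 0.0625 or a number of a turn 10.7, either way. A call with a gripper value outside its range is refused whole. The fingers move at their own pace and stop on an object; FORCE is the grip in N (left out, the last holds). Time passes only in rows, so rows that do not move let the fingers close. It gives the time, the measured TCP pose, the force, the opening and the grip force at its end, in the units of the state.
- r.get_obs(): the state, without advancing time (a new reading comes with each control period).
- r.grab_frame(name): name is "side" or "top" or "wrist"; returns (picture, depth): 400x640x3 uint8, red, green, blue; 400x640 float32, m along the optical axis (not along the pixel's ray), 0 where there is no reading.
- r.get_calibration(name): a dict with "mtx" (3x3 intrinsics, pixels), "dist" ([k1, k2, p1, p2, k3] as OpenCV has them; the pictures are not rectified), "extrinsics" (4x4, takes a point from camera to world coordinates). Camera axes: x right, y down, z forward; pixel columns grow to the right and rows downward; lengths in m; the calibration is good to about 2 mm. A picture is of the moment at which its call begins: read the wrist's pose just before it. get_calibration takes no time and is no camera call; for the wrist camera it gives the pose at the moment of the call.
- r.hand_in(): hands the job in; it is judged then, once.
Trained networks look in the newest picture that a camera, given by its name, has taken for a name from the list of things; names that differ only in an ending like _2 or _b are one class to them, and where a whole thing is asked for, a point or a joint stands for the part that bears it (a point fixed in the world has none). Each returns a list of dicts, best first, with "score" (0 to 1); they miss things now and then, are a little off and sometimes report something else, mostly with a low value. They report only what shows in the picture. A call takes as long as a camera call. They do not tell look-alikes from the thing itself.
- r.search_frame(target, camera): "xyz" ([x, y, z] in m, in world coordinates, good to about 4 mm: the middle of the surface that is visible of it).
- r.landmark_of(target, camera): "xyz" ([x, y, z] in m, in world coordinates, good to about 4 mm: a listed point, or the origin of a listed thing).
The state is a dict: "clock": time; "joints": joint angles; "qvel": joint speeds; "tau": joint torques, N m; "tcp_pos": TCP position; "orientation": TCP orientation; "contact_force": force on the tool from outside, world axes, zero at the start; "moment": the same for the moment, N m; "grip_width": finger opening in m; "gripper_force": force on a finger pad.
Only numpy, scipy, OpenCV 4.12 (cv2) and the standard library are available. Lean on these libraries where they do the work, as an engineer would, in place of code of your own. Each camera call takes 0.05 s, during which the arm holds its last target. There are 200 camera calls.

### The job

Lock the perch ring onto the green stake clip: tighten the castle nut clockwise (seen from above) only as far as the next pair of slots that lines up with the cross hole in the spindle, never back the nut off to the slot before or go past this one, and leave it there. Then slide the locking pin through slot, spindle and opposite slot, from either end of the hole, until its collar is home against the nut, press it there firmly with about 15 N, and let go. Spindles differ in height, so feel the pin in gently, never pushing it with more than 25 N, and leave everything else on the table where it is.

Things in the scene. Friction and masses are not known exactly. Their poses are not given: they have to be found in the camera images.
- nut (a joint): Angle of the bare aluminium castle nut about its vertical spindle, rad, growing clockwise seen from above; it turns only, and does not rise. Slots line up with the cross hole at 0 and every 1.0472 (60 degrees); it starts between 0.2 and 0.65, so the next line-up is at 1.0472. Steady turning friction 0.2 N m; it stays where it is left. Grip it with 50 N or more.
- nut_centre (a point): Centre of the nut on its axis, 56 mm above the table; turns with it. Hexagonal, 46 mm across flats, 53 across corners, 44 tall (34 to 78 mm above the table). Six slots 7.5 mm wide, 20 deep, open at the top, one in the middle of each flat. Its x axis points out through a slot, square to a flat; the other flats and slots follow every 60 degrees. 
- clip: Green metal stake clip, fixed to the table: foot plate 100 (x) x 76 (y) x 6 mm, boss, wooden perch ring (64 mm diameter, top 34 mm above the table) and upright steel spindle, 30 mm diameter. Origin under the spindle axis at table height, z up. How far the spindle stands up is not measured: its flat top is 78 to 92 mm above the table, 0 to 14 mm above the nut. A dark line on it shows the hole's direction.
- hole (a point): Nominal middle of the cross hole, on the spindle axis, 68 mm above the table; the true hole is up to 7 mm higher or lower: always 17 mm below the spindle's top (its middle). It runs level along this x axis, right through: square, 7.5 x 7.5 mm, sharp-edged, mouths 14 mm from the axis (nut flats 23 mm). The pin has 0.75 mm of play each side: feel for the spindle's top or for the hole.
- pin_grip (a point): Locking pin, about 60 g, standing loose on the table: this is the centre of its upright grey paddle grip, 26 (x) x 14 (y) x 46 mm tall; grasp across y from above. The steel shank points level along +x, 11 mm above this point: a 16 mm collar with its front face 25 mm ahead of this point, then 62 mm of 6 mm round shank, tip 87 mm ahead, blunt but for a 0.5 mm chamfer.
- pin_mid (a point): Point on the pin's shank axis 48 mm ahead of pin_grip and 11 mm above it, axes as the pin's. When the pin is fully home, with its collar against the nut's flat, it lies on the spindle's axis, in the middle of the cross hole.
- jar: Closed glass jar with a steel lid, 54 mm in diameter, 75 mm tall, loose bystander; origin under its centre. It and the pin may be on either side of the clip.
- bath: White ceramic bird bath dish, 170 mm in diameter, 45 mm tall, loose bystander beyond the clip; origin under its centre.
- perch: Spare wooden perch ring, 90 mm outside, 12 mm thick, lying flat, loose bystander; origin under its centre.
- scoop: Steel refill scoop, tray 75 x 50 x 30 mm with a handle to its -x, loose bystander at the left; origin under the tray's centre.
- brush: Hand brush lying at the right, loose bystander.
- pot: Small terracotta pot, 80 mm in diameter, 70 mm tall, loose bystander near the left front; origin under its centre.
Things that resemble listed ones, but are neither listed nor needed, are in the scene too. Of the things shaped like the part that bears pin_grip, the grey one is meant.

How it is judged:
On the way, in this order (a step that is already met when the one before it is completed fails the run):
1. the nut is turned to the next slot that lines up with the cross hole, the pin not yet home (value of joint nut between 0.9572 and 1.1372 rad and distance between pin_mid and hole above 0.03 m), for 0.2 s.
2. the collar is pressed home against the nut with at least 10 N (value of joint nut between 0.9572 and 1.1372 rad and horizontal distance between pin_mid and hole below 0.005 m and z of pin_mid in the frame of hole between -0.01 and 0.01 m and contact force between pin and clip above 10 N), for 0.1 s.
At the end, for the whole second after the job is handed in: The nut stands within 0.09 rad of the next line-up (joint value 1.0472) and the pin is through the hole, its mid point within 5 mm of the spindle's axis and 10 mm of the nominal hole height (collar against the nut) and its shank within 0.2 rad of the hole's direction, released and at rest (value of joint nut between 0.9572 and 1.1372 rad and horizontal distance between pin_mid and hole below 0.005 m and z of pin_mid in the frame of hole between -0.01 and 0.01 m and angle between the x axis of pin_mid and the x axis of hole, either way round below 0.2 rad and linear speed of pin below 0.02 m/s); the robot touches nothing.
It fails at once if the nut is backed off towards the slot before (value of joint nut below 0.08 rad).
It fails at once if the nut is turned past the next line-up by more than 0.15 rad (value of joint nut above 1.1972 rad).
It fails at once if the pin is forced: more than 25 N between the pin and the clip with its nut (contact force between pin and clip above 25 N).
It fails at once if a bystander is shifted by more than 30 mm (distance of any of jar, bath, perch, scoop, brush, pot from where it was at the start of the episode above 0.03 m).
It also fails if it takes over 69 s, if anything falls off the work surface, if the arm or the gripper's body presses on something with over 40 N, if the wrist force passes 120 N, or if a joint passes its speed limit or range.

## Working session

There is one attempt and no reset: what is moved stays moved. The work goes in short steps, Python scripts to look and compute and a shell command to move; the robot and the scene stay as the last step left them, time stands still between calls to the robot, and variables do not carry over. Pictures are saved under pics/ and viewed, at most 10 in all, crops included, and the job is handed in when it is done.

```bash
ls; mkdir -p pics; cat > h.py <<'E'
import numpy as np, cv2
from scipy.spatial.transform import Rotation as R
from bench import r
def save(n,img): cv2.imwrite('pics/'+n,cv2.cvtColor(img,cv2.COLOR_RGB2BGR))
def cloud(cam):
    img,d=r.grab_frame(cam); c=r.get_calibration(cam)
    v,u=np.mgrid[0:400,0:640]
    p=cv2.undistortPoints(np.stack([u,v],-1).reshape(-1,1,2).astype(float),np.array(c['mtx']),np.array(c['dist'])).reshape(400,640,2)
    P=np.dstack([p*d[...,None],d]); E=np.array(c['extrinsics'])
    return img,d,P@E[:3,:3].T+E[:3,3]
def pix(cam,X):
    c=r.get_calibration(cam);E=np.linalg.inv(np.array(c['extrinsics']))
    q,_=cv2.projectPoints((np.atleast_2d(X)@E[:3,:3].T+E[:3,3]).reshape(-1,1,3),np.zeros(3),np.zeros(3),np.array(c['mtx']),np.array(c['dist']))
    return q.reshape(-1,2).round(1)
E
python3 - <<'E'
from h import *
o=r.get_obs(); print({k:np.round(v,3) for k,v in o.items()})
print(R.from_rotvec(o['orientation']).as_matrix().round(3))
for c in ['top','side']:
    img,d=r.grab_frame(c); save(c+'0.png',img)
    for t in ['nut_centre','clip','hole','pin_grip','pin_mid','jar','bath','perch','scoop','pot']:
        L=r.landmark_of(t,c)
        print(c,t,[(np.round(x['xyz'],3).tolist(),round(x['score'],2),pix(c,x['xyz'])[0].tolist()) for x in L[:4]])
E
```

```text
pics
{'clock': np.float64(0.0), 'joints': array([-1.251,  0.478,  0.022,  1.556, -0.012,  1.109, -0.083]), 'qvel': array([-0.   , -0.   ,  0.   ,  0.001, -0.001, -0.002,  0.002]), 'tau': array([-1.0000e-03, -5.9646e+01,  1.6080e+00, -2.8120e+01,  1.3000e-02,
        9.0000e-03,  0.0000e+00]), 'tcp_pos': array([0.28 , 0.614, 0.207]), 'orientation': array([-6.67e-01, -3.07e+00,  3.00e-03]), 'contact_force': array([-0.187, -0.55 , -0.493]), 'moment': array([ 0.028, -0.033,  0.008]), 'gripper_force': np.float64(0.0), 'grip_width': np.float64(0.085)}
[[-0.91   0.415 -0.001]
 [ 0.415  0.91  -0.002]
 [-0.    -0.002 -1.   ]]
top nut_centre [([0.569, 0.082, 0.052], 0.65, [294.3, 191.5])]
top clip [([0.57, 0.081, -0.0], 0.7, [296.0, 194.5])]
top hole [([0.571, 0.084, 0.065], 0.92, [293.1, 190.1])]
top pin_grip [([0.411, -0.214, 0.024], 0.66, [404.1, 252.0]), ([0.488, -0.228, 0.023], 0.57, [408.1, 223.6])]
top pin_mid [([0.386, -0.26, 0.032], 0.72, [422.3, 261.8]), ([0.491, -0.228, 0.024], 0.62, [408.2, 222.4]), ([0.542, -0.228, 0.032], 0.52, [408.3, 203.4])]
top jar [([0.484, 0.245, -0.001], 0
[... 386 characters left out ...]
083, 0.002], 0.9, [312.5, 203.8])]
side hole [([0.569, 0.083, 0.068], 0.82, [311.2, 186.0]), ([0.346, 0.445, 0.001], 0.44, [219.6, 147.8]), ([0.772, -0.021, -0.003], 0.35, [391.6, 215.1])]
side pin_grip [([0.494, -0.227, 0.023], 0.72, [315.2, 288.7]), ([0.406, -0.219, 0.02], 0.65, [277.5, 295.0])]
side pin_mid [([0.542, -0.228, 0.029], 0.56, [335.5, 282.7]), ([0.383, -0.262, 0.032], 0.49, [271.2, 308.9])]
side jar [([0.772, -0.022, -0.002], 0.25, [391.9, 215.0])]
side bath [([0.74, 0.274, -0.001], 0.81, [347.4, 156.9])]
side perch [([0.774, -0.018, -0.002], 0.62, [392.0, 214.0])]
side scoop [([0.666, 0.44, -0.0], 0.89, [311.8, 133.1])]
side pot [([0.347, 0.444, 0.006], 0.97, [219.6, 146.7])]
```

```bash
python3 - <<'E'
from h import *
t=cv2.imread('pics/top0.png'); s=cv2.imread('pics/side0.png')
a=cv2.resize(t[185:285,365:465],(400,400),interpolation=2); b=cv2.resize(s[245:345,245:345],(400,400),interpolation=2)
cv2.imwrite('pics/pins.png',np.hstack([a,b]))
E
```

```text
(no output)
```

View pics/top0.png

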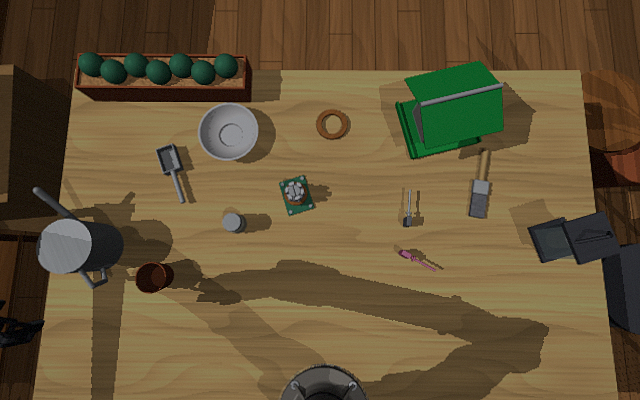

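View pics/pins.png

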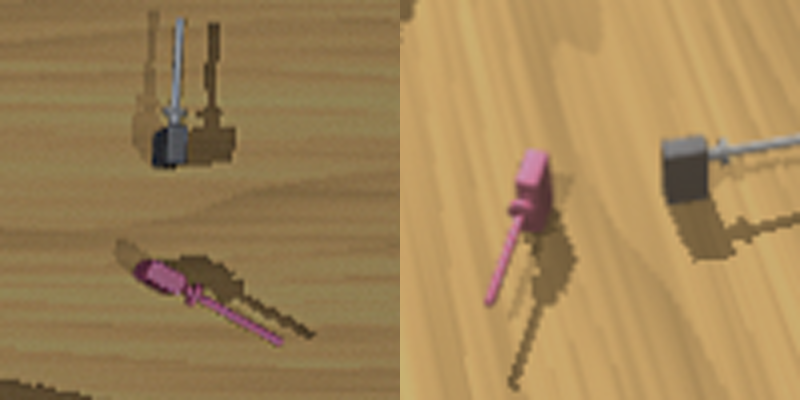

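Top picture: the clip is at (296,194) with the nut's slots visible, the jar at (233,222), the bath at (229,131), the perch at (332,124). Look-alike pins: the grey one at (408,223), shank pointing up the image (world +x), and the pink one at (404,252). By the description I choose the grey one; the crop confirms it.

```bash
cat >> h.py <<'E'
def tool():
    o=r.get_obs(); return np.array(o['tcp_pos']),R.from_rotvec(o['orientation'])
def st():
    o=r.get_obs();p,q=tool();m=q.as_matrix()
    print('t',round(float(o['clock']),2),'p',p.round(4),'ydir',round(np.degrees(np.arctan2(m[1,1],m[0,1])),2),'z',m[:,2].round(3),'F',np.round(o['contact_force'],1),'w',round(float(o['grip_width']),4),'g',round(float(o['gripper_force']),1),'J7',np.round(o['joints'],2)[[0,6]])
def go(X,ydir=None):
    "shift in tool axes to reach world X, plus turn about tool z to get closing line to ydir deg (mod 180)"
    p,q=tool();m=q.as_matrix();print('shift mm',(q.inv().apply(np.array(X)-p)*1000).round(1),end=' ')
    if ydir is not None:
        c=np.degrees(np.arctan2(m[1,1],m[0,1]));d=(ydir-c+90)%180-90;print('rz',round(-d,2),end='')
    # tilt error
    print(' tilt fix rv deg (tool)',np.degrees(np.cross([0,0,1],q.inv().apply([0,0,-1]))).round(2))
E
python3 - <<'E'
from h import *
p,q=tool();E=np.array(r.get_calibration('wrist')['extrinsics'])
print('cam in tool',q.inv().apply(E[:3,3]-p).round(3)); print((q.inv().as_matrix()@E[:3,:3]).round(2))
go([0.57,0.08,0.30])
E
```

```text
cam in tool [ 0.074 -0.    -0.167]
[[ 0.   -0.96 -0.29]
 [ 1.    0.   -0.  ]
 [ 0.   -0.29  0.96]]
shift mm [-485.5 -365.7  -91.9]  tilt fix rv deg (tool) [ 0. -0.  0.]
```

```bash
python3 -m jog '[{"x":-0.02,"y":-0.02,"z":-0.04},{"x":-0.04,"y":-0.03,"z":-0.03},{"x":-0.04,"y":-0.03,"z":-0.02},{"x":-0.045,"y":-0.035},{"x":-0.045,"y":-0.035},{"x":-0.045,"y":-0.035},{"x":-0.045,"y":-0.035},{"x":-0.045,"y":-0.035}]'; python3 - <<'E'
from h import *
st();go([0.57,0.08,0.30])
E
```

```text
t 1.1 p [0.28   0.6142 0.2081] ydir 65.49 z [-0.  0. -1.] F [-1.   0.1 -1.1] w 0.0851 g 0.0 J7 [-1.25 -0.08]
shift mm [-485.5 -365.7  -91.9]  tilt fix rv deg (tool) [ 0. -0.  0.]validation failed for argument at $[0]...
```

```bash
python3 -m jog '[{"fingers":0.085,"x":-0.02,"y":-0.02,"z":-0.04,"rx":0,"ry":0,"rz":0}]'; python3 -m jog '[{"fingers":0.085,"x":-0.02,"y":-0.02,"z":-0.03}]'
```

```text
clock: 1.23
tcp_pos: [0.2872, 0.5871, 0.2448]
orientation: [-0.661, -3.069, 0.01]
contact_force: [1.0, 1.0, -0.0]
grip_width: 0.0852
gripper_force: 0.0validation failed for argument at $[0]...
```

```bash
python3 -m jog '[{"fingers":0.085,"x":-0.050,"y":-0.037,"z":0,"rx":0,"ry":0,"rz":0},{"fingers":0.085,"x":-0.050,"y":-0.037,"z":0,"rx":0,"ry":0,"rz":0},{"fingers":0.085,"x":-0.050,"y":-0.037,"z":0,"rx":0,"ry":0,"rz":0},{"fingers":0.085,"x":-0.050,"y":-0.037,"z":0,"rx":0,"ry":0,"rz":0},{"fingers":0.085,"x":-0.050,"y":-0.037,"z":0,"rx":0,"ry":0,"rz":0},{"fingers":0.085,"x":-0.050,"y":-0.037,"z":0,"rx":0,"ry":0,"rz":0},{"fingers":0.085,"x":-0.050,"y":-0.037,"z":0,"rx":0,"ry":0,"rz":0},{"fingers":0.085,"x":-0.050,"y":-0.037,"z":0,"rx":0,"ry":0,"rz":0}]'; python3 - <<'E'
from h import *
st();go([0.57,0.08,0.20])
E
```

```text
clock: 2.22
tcp_pos: [0.5319, 0.1507, 0.2485]
orientation: [0.666, 3.069, 0.001]
contact_force: [-0.2, 0.1, 0.1]
grip_width: 0.0849
gripper_force: 0.0
t 2.23 p [0.5319 0.1507 0.2485] ydir 65.5 z [ 0.001  0.001 -1.   ] F [-0.2  0.1  0.1] w 0.0849 g 0.0 J7 [-0.6   0.82]
shift mm [-64.  -48.6  48.5]  tilt fix rv deg (tool) [ 0.05  0.03 -0.  ]
```

```bash
python3 -m jog '[{"fingers":0.085,"x":-0.032,"y":-0.024,"z":0.024,"rx":0,"ry":0,"rz":0},{"fingers":0.085,"x":-0.032,"y":-0.024,"z":0.024,"rx":0,"ry":0,"rz":0},{"fingers":0.085,"x":0,"y":0,"z":0,"rx":0,"ry":0,"rz":0}]'; python3 - <<'E'
from h import *
st()
img,d,X=cloud('wrist'); np.savez('w1.npz',img=img,d=d,X=X)
for t in ['nut_centre','clip','hole']:
    print(t,[(np.round(x['xyz'],4).tolist(),round(x['score'],2)) for x in r.landmark_of(t,'wrist')[:2]])
u,v=pix('wrist',[0.57,0.081,0.08])[0].astype(int); print(u,v)
save('w1.png',cv2.resize(img[max(0,v-110):v+110,max(0,u-140):u+140],None,fx=2.7,fy=2.7,interpolation=2))
# spindle top: high points near axis
m=(np.hypot(X[...,0]-.57,X[...,1]-.081)<.035)&(d>0)
h,e=np.histogram(X[m][:,2],np.arange(.0,.11,.002)); print([(round(a,3),int(b)) for a,b in zip(e,h) if b>50])
E
```

```text
clock: 2.6
tcp_pos: [0.5692, 0.0779, 0.1984]
orientation: [-0.676, -3.066, 0.005]
contact_force: [-0.5, 0.7, 1.4]
grip_width: 0.085
gripper_force: 0.0
t 2.6 p [0.5692 0.0779 0.1984] ydir 65.14 z [-0.003 -0.003 -1.   ] F [-0.5  0.7  1.4] w 0.085 g 0.0 J7 [-0.48  0.99]
nut_centre [([0.5662, 0.0784, 0.0543], 0.66)]
clip [([0.5719, 0.0839, 0.0017], 0.95)]
hole [([0.5656, 0.0797, 0.0674], 0.77)]
316 187
[(np.float64(0.006), 84), (np.float64(0.008), 81), (np.float64(0.034), 318), (np.float64(0.036), 294), (np.float64(0.058), 83), (np.float64(0.06), 123), (np.float64(0.078), 415), (np.float64(0.08), 838)]
```

View pics/w1.png

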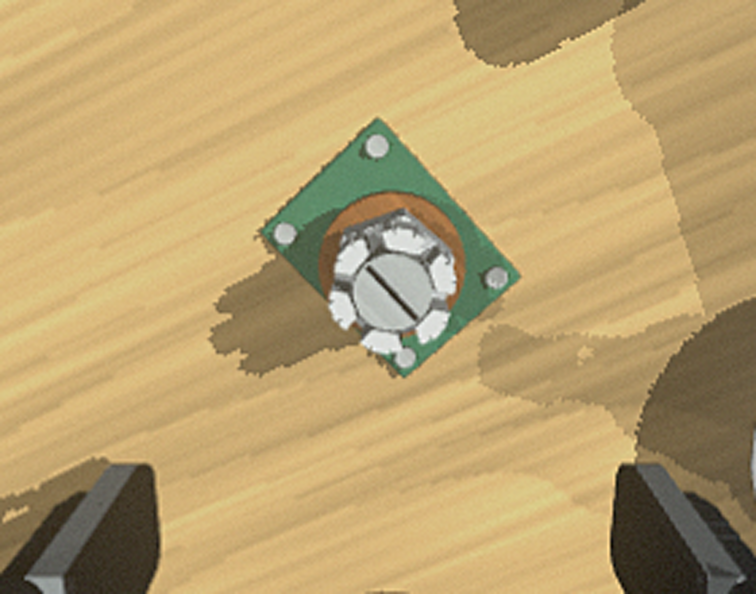

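The nut is at about crop (393,292), i.e. wrist pixel (321,185). The spindle top carries a dark line running from upper left to lower right, and there are six bright crown teeth with the slots between them.

```bash
python3 - <<'E'
from h import *
z=np.load('w1.npz');img,d,X=z['img'],z['d'],z['X']
g=cv2.cvtColor(img,cv2.COLOR_RGB2GRAY).astype(float)
c=np.array([.5655,.0790])
hi=(d>0)&(X[...,2]>.072)&(np.hypot(X[...,0]-c[0],X[...,1]-c[1])<.04)
P=X[hi]; print('hi n',len(P))
for it in range(3):
    Q=P[np.hypot(*(P[:,:2]-c).T)<.029]; (cx,cy),rad=cv2.minEnclosingCircle((Q[:,:2]*1000).astype(np.float32)); c=np.array([cx,cy])/1000
print('centre',c.round(4),'R',round(rad,2))
rr=np.hypot(*(P[:,:2]-c).T); 
for a,b in [(0,5),(5,9),(9,12),(17,19),(19,22)]:
    k=(rr*1000>=a)&(rr*1000<b); print(a,b,k.sum(),np.median(P[k,2]).round(4))
# spindle line: dark pixels inside
k=hi&(np.hypot(X[...,0]-c[0],X[...,1]-c[1])<.012)
th=np.median(g[k])*.6; L=X[k&(g<th)][:,:2]; print('line n',len(L),L.mean(0).round(4))
u,s,vt=np.linalg.svd(L-L.mean(0)); ad=np.degrees(np.arctan2(vt[0,1],vt[0,0]))%180; print('line dir',ad.round(1),s)
# teeth angles: z>.072 at r 18.5..22
k=(rr>.0175)&(rr<.0225); A=np.arctan2(P[k,1]-c[1],P[k,0]-c[0])
ph=np.degrees(np.angle(np.exp(6j*A).mean()))/6; print('teeth phase',ph,abs(np.exp(6j*A).mean()),'slots at',(ph+30)%60,'mod 60')
print('line mod 60',ad%60,'nut angle (cw) rad =',np.radians((ad-(ph+30))%60))
h,_=np.histogram(np.degrees(A)%360,np.arange(0,361,10));print(h)
# clip plate axes
hsv=cv2.cvtColor(img,cv2.COLOR_RGB2HSV); gm=(hsv[...,0]>55)&(hsv[...,0]<90)&(hsv[...,1]>80)&(d>0)&(np.hypot(X[...,0]-c[0],X[...,1]-c[1])<.075)
rect=cv2.minAreaRect((X[gm][:,:2]*1000).astype(np.float32)); print('plate',rect)
E
```

```text
hi n 20204
centre [0.5653 0.0791] R 28.99
0 5 74 0.0809
5 9 2068 0.3074
9 12 2348 0.308
17 19 912 0.3064
19 22 1660 0.3174
line n 513 [0.5593 0.0853]
line dir 65.4 [0.08930582 0.01253938]
teeth phase 15.429723870520924 0.3123185000477446 slots at 45.429723870520924 mod 60
line mod 60 5.370515800730018 nut angle (cw) rad = 0.348032474637264
[  2   5  16  14  15   9   7  14 372 195  11 296  47  18  16   0   0 118
 459 600 288  27  40   0   1   5   8   7   8   6   0   5  18  12  16  13]
plate ((567.8802490234375, 80.91468048095703), (129.28042602539062, 97.34474182128906), 32.301361083984375)
```

```bash
cat > an.py <<'E'
from h import *
def an(img,d,X,c=(.568,.081)):
    g=cv2.cvtColor(img,cv2.COLOR_RGB2GRAY).astype(float); c=np.array(c)
    D=lambda:np.hypot(X[...,0]-c[0],X[...,1]-c[1])
    lo=(d>0)&(X[...,2]<.1)
    hi=lo&(X[...,2]>.073)&(D()<.035)
    P=X[hi]; (cx,cy),rad=cv2.minEnclosingCircle((P[:,:2]*1000).astype(np.float32)); print('n',len(P),'enc',cx,cy,rad)
    c[:]=cx/1000,cy/1000
    rr=np.hypot(*(P[:,:2]-c).T)
    for a,b in [(0,5),(5,9),(9,13),(17,19),(19,23)]:
        k=(rr*1000>=a)&(rr*1000<b); print(a,b,k.sum(),np.median(P[k,2]).round(4))
    k=hi&(D()<.0125); L=X[k&(g<np.median(g[k])*.6)][:,:2]; print('line n',len(L),L.mean(0).round(4))
    vt=np.linalg.svd(L-L.mean(0))[2]; ad=np.degrees(np.arctan2(vt[0,1],vt[0,0]))%180; print('line dir',ad.round(1))
    k=(rr>.0175)&(rr<.0225); A=np.arctan2(P[k,1]-c[1],P[k,0]-c[0]); w=np.exp(6j*A).mean()
    ph=np.degrees(np.angle(w))/6; print('slots mod 60',((ph+30)%60).round(2),abs(w).round(2),'nut cw rad',np.radians((ad-(ph+30))%60).round(3),np.histogram(np.degrees(A)%360,np.arange(0,361,10))[0])
    hsv=cv2.cvtColor(img,cv2.COLOR_RGB2HSV); gm=lo&(hsv[...,0]>55)&(hsv[...,0]<95)&(hsv[...,1]>80)&(X[...,2]<.012)&(D()<.075)
    gm=cv2.morphologyEx(gm.astype(np.uint8),cv2.MORPH_OPEN,np.ones((3,3)))>0
    print('plate',cv2.minAreaRect((X[gm][:,:2]*1000).astype(np.float32)))
E
python3 - <<'E'
from an import *
z=np.load('w1.npz'); an(z['img'],z['d'],z['X'])
E
```

```text
n 1380 enc 568.0850830078125 83.79981994628906 24.729278564453125
0 5 72 0.081
5 9 164 0.0809
9 13 251 0.0809
17 19 144 0.0799
19 23 350 0.0799
line n 48 [0.5677 0.0831]
line dir 17.5
slots mod 60 54.79 0.38 nut cw rad 0.397 [ 8 16 16 15 13  0  9 15 17 17 12  0  9 17 18 19  8  0  8 17 15 16  8  0
 15 17 14 16  7  0 11 16 17 15  8  0]
plate ((567.1105346679688, 89.53518676757812), (95.01954650878906, 61.477577209472656), 18.201335906982422)
```

```bash
python3 - <<'E'
from h import *
go([.568,.083,.040],54.8)
E
```

```text
shift mm [  1.   -1.5 160.7] rz 10.8 tilt fix rv deg (tool) [ 0.07  0.02 -0.  ]
```

```bash
python3 -m jog '[{"fingers":0.085,"x":0.001,"y":-0.0015,"z":0.03,"rx":0,"ry":0,"rz":5.4},{"fingers":0.085,"x":0,"y":0,"z":0.03,"rx":0,"ry":0,"rz":5.4},{"fingers":0.085,"x":0,"y":0,"z":0.03,"rx":0,"ry":0,"rz":0},{"fingers":0.085,"x":0,"y":0,"z":0.01,"rx":0,"ry":0,"rz":0},{"fingers":0.085,"x":0,"y":0,"z":0,"rx":0,"ry":0,"rz":0}]' 20; python3 - <<'E'
from h import *
st();go([.568,.083,.040],54.8)
img,d,X=cloud('wrist');np.savez('w2.npz',img=img,d=d,X=X)
from an import an
an(img,d,X,(.568,.083))
E
```

```text
clock: 3.42
tcp_pos: [0.5679, 0.0821, 0.1004]
orientation: [-0.951, -2.994, -0.0]
contact_force: [1.2, 0.0, 0.0]
grip_width: 0.085
gripper_force: 0.0
t 3.42 p [0.5679 0.0821 0.1004] ydir 54.76 z [-0.  0. -1.] F [1.2 0.  0. ] w 0.085 g 0.0 J7 [-0.48  0.87]
shift mm [ 0.4  0.8 60.4] rz -0.04 tilt fix rv deg (tool) [ 0.01 -0.01  0.  ]
n 2964 enc 568.6970825195312 80.58198547363281 24.805339813232422
0 5 151 0.0806
5 9 335 0.0805
9 13 526 0.0805
17 19 305 0.0796
19 23 745 0.0796
line n 103 [0.5686 0.0802]
line dir 18.3
slots mod 60 54.15 0.34 nut cw rad 0.421 [17 32 31 32 37  0 17 35 34 37 24  0 18 40 34 38 15  0 30 37 37 30 14  0
 42 29 34 28 11  0 24 30 26 32 18  0]
plate ((550.614501953125, 97.54566192626953), (115.504150390625, 46.46929931640625), 50.92716598510742)
```

```bash
python3 -m jog '[{"fingers":0.085,"x":0,"y":0,"z":0.03,"rx":0,"ry":0,"rz":0.2},{"fingers":0.085,"x":0,"y":0,"z":0.02,"rx":0,"ry":0,"rz":0},{"fingers":0.085,"x":0,"y":0,"z":0.01,"rx":0,"ry":0,"rz":0},{"fingers":0.052,"x":0,"y":0,"z":0,"rx":0,"ry":0,"rz":0},{"fingers":0.052,"x":0,"y":0,"z":0,"rx":0,"ry":0,"rz":0},{"fingers":0.04,"x":0,"y":0,"z":0,"rx":0,"ry":0,"rz":0},{"fingers":0.04,"x":0,"y":0,"z":0,"rx":0,"ry":0,"rz":0},{"fingers":0.04,"x":0,"y":0,"z":0,"rx":0,"ry":0,"rz":0}]' 20; python3 - <<'E'
from h import *
st()
E
```

```text
clock: 4.47
tcp_pos: [0.5683, 0.0808, 0.0413]
orientation: [0.959, 2.991, 0.001]
contact_force: [-2.1, -0.9, 5.5]
grip_width: 0.0453
gripper_force: 20.3
t 4.47 p [0.5683 0.0808 0.0413] ydir 54.46 z [ 0.001  0.    -1.   ] F [-2.1 -0.9  5.5] w 0.0453 g 20.3 J7 [-0.45  0.89]
```

```bash
python3 -m jog '[{"fingers":0.04,"x":0,"y":0,"z":0,"rx":0,"ry":0,"rz":0},{"fingers":0.04,"x":0,"y":0,"z":0,"rx":0,"ry":0,"rz":3},{"fingers":0.04,"x":0,"y":0,"z":0,"rx":0,"ry":0,"rz":5},{"fingers":0.04,"x":0,"y":0,"z":0,"rx":0,"ry":0,"rz":5},{"fingers":0.04,"x":0,"y":0,"z":0,"rx":0,"ry":0,"rz":5},{"fingers":0.04,"x":0,"y":0,"z":0,"rx":0,"ry":0,"rz":5},{"fingers":0.04,"x":0,"y":0,"z":0,"rx":0,"ry":0,"rz":5},{"fingers":0.04,"x":0,"y":0,"z":0,"rx":0,"ry":0,"rz":5}]' 80; python3 - <<'E'
from h import *
st()
E
```

```text
clock: 5.48
tcp_pos: [0.5684, 0.0809, 0.0417]
orientation: [1.771, 2.594, 0.002]
contact_force: [-2.6, -1.2, 10.6]
grip_width: 0.0431
gripper_force: 80.0
t 5.47 p [0.5684 0.0809 0.0417] ydir 21.34 z [ 0.001  0.    -1.   ] F [-2.6 -1.2 10.6] w 0.0431 g 80.0 J7 [-0.57  0.43]
```

```bash
python3 -m jog '[{"fingers":0.04,"x":0,"y":0,"z":0,"rx":0,"ry":0,"rz":3.4},{"fingers":0.04,"x":0,"y":0,"z":0,"rx":0,"ry":0,"rz":0},{"fingers":0.04,"x":0,"y":0,"z":0,"rx":0,"ry":0,"rz":0}]'; python3 - <<'E'
from h import *
st()
E
python3 -m jog '[{"fingers":0.06,"x":0,"y":0,"z":0,"rx":0,"ry":0,"rz":0},{"fingers":0.085,"x":0,"y":0,"z":0,"rx":0,"ry":0,"rz":0},{"fingers":0.085,"x":0,"y":0,"z":0,"rx":0,"ry":0,"rz":0},{"fingers":0.085,"x":0,"y":0,"z":0,"rx":0,"ry":0,"rz":0},{"fingers":0.085,"x":0,"y":0,"z":-0.02,"rx":0,"ry":0,"rz":0},{"fingers":0.085,"x":0,"y":0,"z":-0.03,"rx":0,"ry":0,"rz":0},{"fingers":0.085,"x":0,"y":0,"z":-0.03,"rx":0,"ry":0,"rz":0},{"fingers":0.085,"x":0,"y":0,"z":0,"rx":0,"ry":0,"rz":0}]' 20; python3 - <<'E'
from an import *
st()
img,d,X=cloud('wrist');np.savez('w3.npz',img=img,d=d,X=X)
an(img,d,X,(.568,.081))
u,v=pix('wrist',[.568,.081,.08])[0].astype(int)
save('w3.png',cv2.resize(img[max(0,v-70):v+70,u-90:u+90],None,fx=4,fy=4,interpolation=2))
E
```

```text
clock: 5.85
tcp_pos: [0.5684, 0.0809, 0.0417]
orientation: [1.846, 2.542, 0.002]
contact_force: [-3.5, -2.0, 9.6]
grip_width: 0.0435
gripper_force: 80.1
t 5.85 p [0.5684 0.0809 0.0417] ydir 18.03 z [ 0.001  0.001 -1.   ] F [-3.5 -2.   9.6] w 0.0435 g 80.1 J7 [-0.58  0.39]
clock: 6.85
tcp_pos: [0.5696, 0.0815, 0.1223]
orientation: [1.843, 2.541, 0.006]
contact_force: [-0.8, 0.0, -1.1]
grip_width: 0.0853
gripper_force: 0.0
t 6.85 p [0.5696 0.0815 0.1223] ydir 18.08 z [ 0.004  0.001 -1.   ] F [-0.8  0.  -1.1] w 0.0853 g 0.0 J7 [-0.64  0.33]
n 2361 enc 566.9833984375 80.64740753173828 24.7344913482666
0 5 123 0.0788
5 9 278 0.0784
9 13 448 0.0785
17 19 240 0.0775
19 23 592 0.0777
line n 67 [0.5668 0.0802]
line dir 17.9
slots mod 60 17.84 0.38 nut cw rad 0.002 [30  0  7 28 30 28 28  0  4 30 29 31 23  0 13 27 29 30 18  0 15 28 27 25
 19  0  9 28 27 23 26  0  4 24 24 28]
plate ((566.1685180664062, 85.52030944824219), (105.1889877319336, 62.03658676147461), 2.0878281593322754)
```

View pics/w3.png

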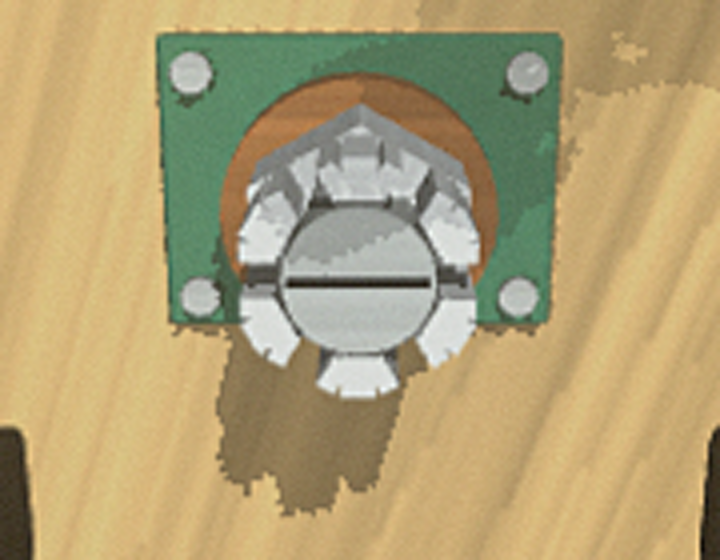

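The nut's slots now stand in line with the dark line on the spindle: left slot at crop (262,283), right slot at (455,283), line at y=283. The nut is set. Now for the pin.

```bash
python3 -m jog '[{"fingers":0.085,"x":0,"y":0,"z":-0.03,"rx":0,"ry":0,"rz":-10.2},{"fingers":0.085,"x":0,"y":0,"z":-0.01,"rx":0,"ry":0,"rz":-10.3},{"fingers":0.085,"x":0,"y":0,"z":0,"rx":0,"ry":0,"rz":-10.3},{"fingers":0.085,"x":0,"y":0,"z":0,"rx":0,"ry":0,"rz":-10.3},{"fingers":0.085,"x":0,"y":0,"z":0,"rx":0,"ry":0,"rz":-10.3},{"fingers":0.085,"x":0,"y":0,"z":0,"rx":0,"ry":0,"rz":-10.3},{"fingers":0.085,"x":0,"y":0,"z":0,"rx":0,"ry":0,"rz":-10.3}]'; python3 - <<'E'
from h import *
st();go([.49,-.228,.15],90)
E
```

```text
clock: 7.78
tcp_pos: [0.5669, 0.0812, 0.1586]
orientation: [0.012, -3.139, 0.001]
contact_force: [0.4, -0.4, 0.0]
grip_width: 0.0845
gripper_force: 0.0
t 7.78 p [0.5669 0.0812 0.1586] ydir 90.44 z [-0.002 -0.    -1.   ] F [ 0.4 -0.4  0. ] w 0.0845 g 0.0 J7 [-0.44  1.43]
shift mm [  79.3 -308.6    8.9] rz 0.44 tilt fix rv deg (tool) [-0.02 -0.14  0.  ]
```

```bash
python3 -m jog '[{"fingers":0.085,"x":0.013,"y":-0.05,"z":0,"rx":0,"ry":0,"rz":0},{"fingers":0.085,"x":0.013,"y":-0.05,"z":0,"rx":0,"ry":0,"rz":0},{"fingers":0.085,"x":0.013,"y":-0.052,"z":0,"rx":0,"ry":0,"rz":0},{"fingers":0.085,"x":0.013,"y":-0.052,"z":0,"rx":0,"ry":0,"rz":0},{"fingers":0.085,"x":0.013,"y":-0.052,"z":0,"rx":0,"ry":0,"rz":0},{"fingers":0.085,"x":0.014,"y":-0.052,"z":0.009,"rx":0,"ry":0,"rz":0},{"fingers":0.085,"x":0,"y":0,"z":0,"rx":0,"ry":0,"rz":0}]'; cat > pin.py <<'E'
from h import *
def pin():
    img,d,X=cloud('wrist')
    L=[r.landmark_of(t,'wrist') for t in ('pin_grip','pin_mid')]
    for l in L: print([(np.round(x['xyz'],4).tolist(),round(x['score'],2)) for x in l[:3]])
    c=np.array(L[0][0]['xyz'][:2]) if L[0] else np.array([.49,-.228])
    m=(d>0)&(X[...,2]>.040)&(X[...,2]<.054)&(np.hypot(X[...,0]-c[0],X[...,1]-c[1])<.05)
    P=X[m]; print('paddle top',len(P),np.median(P,0).round(4),cv2.minAreaRect((P[:,:2]*1000).astype(np.float32)))
    m=(d>0)&(X[...,2]>.026)&(X[...,2]<.042)&(X[...,0]>c[0]+.035)&(X[...,0]<c[0]+.1)&(abs(X[...,1]-c[1])<.04)
    S=X[m]; mu=S.mean(0); vt=np.linalg.svd(S-mu)[2][0]; vt*=np.sign(vt[0]); print('shank',len(S),mu.round(4),'dir deg',np.degrees(np.arctan2(vt[1],vt[0])).round(2),'pitch',np.degrees(np.arcsin(vt[2])).round(2),'x range',S[:,0].min().round(4),S[:,0].max().round(4))
    return img
E
python3 - <<'E'
from pin import *
st();img=pin(); save('w4.png',img)
E
```

```text
clock: 8.65
tcp_pos: [0.486, -0.2314, 0.1495]
orientation: [-0.01, -3.138, 0.002]
contact_force: [-0.2, 1.6, -0.2]
grip_width: 0.0851
gripper_force: 0.0
t 8.65 p [ 0.486  -0.2314  0.1495] ydir 89.62 z [-0.003 -0.001 -1.   ] F [-0.2  1.6 -0.2] w 0.0851 g 0.0 J7 [0.04 2.03]
[([0.49, -0.2307, 0.0206], 0.9), ([0.4078, -0.2173, 0.0238], 0.76)]
[([0.3798, -0.2598, 0.0377], 0.85), ([0.5392, -0.2301, 0.0337], 0.75), ([0.5683, 0.0805, 0.0571], 0.51)]
paddle top 427 [ 0.496  -0.2223  0.0469] ((501.2592468261719, -222.22308349609375), (13.95667839050293, 38.273460388183594), 85.46248626708984)
shank 265 [ 0.5526 -0.2263  0.0375] dir deg -4.38 pitch 0.14 x range 0.5254 0.582
```

View pics/w4.png

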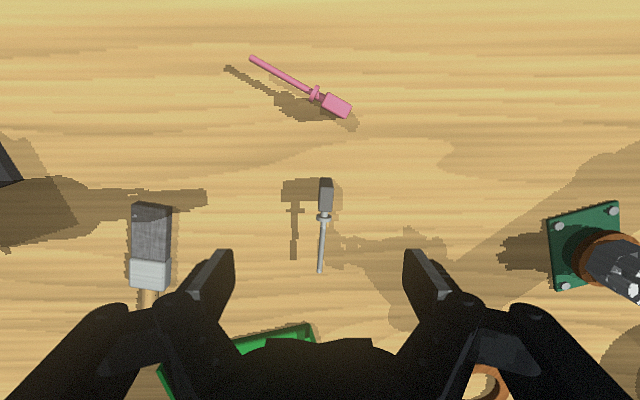

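The wrist view is upside down relative to the world. The grey pin is at (326,195), its shank tip at (320,270), the pink look-alike at (340,103), the brush at (150,245). Nothing stands in the way of the fingers.

```bash
python3 - <<'E'
from h import *
go([.4945,-.222,.012],85.6)
E
```

```text
shift mm [ -5.5   3.6 138.2] rz 4.53 tilt fix rv deg (tool) [ 0.06 -0.08  0.  ]
```

```bash
python3 -m jog '[{"fingers":0.085,"x":-0.0055,"y":0.0036,"z":0.04,"rx":0,"ry":0,"rz":4.5},{"fingers":0.085,"x":0,"y":0,"z":0.04,"rx":0,"ry":0,"rz":0},{"fingers":0.06,"x":0,"y":0,"z":0.03,"rx":0,"ry":0,"rz":0},{"fingers":0.06,"x":0,"y":0,"z":0.02,"rx":0,"ry":0,"rz":0},{"fingers":0.06,"x":0,"y":0,"z":0.008,"rx":0,"ry":0,"rz":0},{"fingers":0.06,"x":0,"y":0,"z":0,"rx":0,"ry":0,"rz":0}]'; python3 - <<'E'
from h import *
st();go([.4945,-.222,.012],85.6)
E
```

```text
clock: 9.55
tcp_pos: [0.4951, -0.2223, 0.0129]
orientation: [-0.119, -3.139, -0.001]
contact_force: [0.1, -0.0, 0.4]
grip_width: 0.0598
gripper_force: 0.0
t 9.55 p [ 0.4951 -0.2223  0.0129] ydir 85.67 z [-0.001  0.001 -1.   ] F [ 0.1 -0.   0.4] w 0.0598 g 0.0 J7 [0.08 2.04]
shift mm [0.6 0.2 0.9] rz 0.07 tilt fix rv deg (tool) [ 0.03 -0.03  0.  ]
```

Close softly, then firm up, and lift to see the fit.

```bash
python3 -m jog '[{"fingers":0.03,"x":0,"y":0,"z":0,"rx":0,"ry":0,"rz":0},{"fingers":0.02,"x":0,"y":0,"z":0,"rx":0,"ry":0,"rz":0},{"fingers":0.008,"x":0,"y":0,"z":0,"rx":0,"ry":0,"rz":0},{"fingers":0.008,"x":0,"y":0,"z":0,"rx":0,"ry":0,"rz":0},{"fingers":0.008,"x":0,"y":0,"z":0,"rx":0,"ry":0,"rz":0}]' 20; python3 -m jog '[{"fingers":0.008,"x":0,"y":0,"z":0,"rx":0,"ry":0,"rz":0},{"fingers":0.008,"x":0,"y":0,"z":0,"rx":0,"ry":0,"rz":0}]' 60; python3 - <<'E'
from h import *
st()
E
```

```text
clock: 10.18
tcp_pos: [0.4954, -0.2235, 0.0137]
orientation: [0.121, 3.138, -0.0]
contact_force: [-0.2, 0.9, 6.0]
grip_width: 0.0131
gripper_force: 24.1
clock: 10.42
tcp_pos: [0.4954, -0.2236, 0.0139]
orientation: [0.121, 3.138, -0.0]
contact_force: [-0.5, 0.7, 7.8]
grip_width: 0.0121
gripper_force: 61.1
t 10.43 p [ 0.4954 -0.2236  0.0139] ydir 85.57 z [ 0.001 -0.    -1.   ] F [-0.5  0.7  7.8] w 0.0121 g 61.1 J7 [0.09 2.05]
```

```bash
python3 -m jog '[{"fingers":0.008,"x":0,"y":0,"z":-0.01,"rx":0,"ry":0,"rz":0},{"fingers":0.008,"x":0,"y":0,"z":-0.03,"rx":0,"ry":0,"rz":0},{"fingers":0.008,"x":0,"y":0,"z":-0.04,"rx":0,"ry":0,"rz":-5.5},{"fingers":0.008,"x":0,"y":0,"z":-0.035,"rx":0,"ry":0,"rz":-5.5},{"fingers":0.008,"x":0,"y":0,"z":0,"rx":0,"ry":0,"rz":-5.5},{"fingers":0.008,"x":0,"y":0,"z":0,"rx":0,"ry":0,"rz":-5.5},{"fingers":0.008,"x":0,"y":0,"z":0,"rx":0,"ry":0,"rz":0}]' 80; python3 - <<'E'
from h import *
st();go([.4494,.0425,.125],107.9)
E
```

```text
clock: 11.3
tcp_pos: [0.4946, -0.2233, 0.1284]
orientation: [-0.479, 3.105, 0.0]
contact_force: [-0.0, -0.0, -0.3]
grip_width: 0.0112
gripper_force: 79.6
t 11.3 p [ 0.4946 -0.2233  0.1284] ydir 107.53 z [ 0.  0. -1.] F [-0.  -0.  -0.3] w 0.0112 g 79.6 J7 [0.09 2.31]
shift mm [-37.  267.1   3.4] rz -0.37 tilt fix rv deg (tool) [ 0.01  0.   -0.  ]
```

```bash
python3 -m jog '[{"fingers":0.008,"x":-0.006,"y":0.045,"z":0,"rx":0,"ry":0,"rz":-0.3},{"fingers":0.008,"x":-0.006,"y":0.045,"z":0,"rx":0,"ry":0,"rz":0},{"fingers":0.008,"x":-0.006,"y":0.045,"z":0,"rx":0,"ry":0,"rz":0},{"fingers":0.008,"x":-0.006,"y":0.045,"z":0,"rx":0,"ry":0,"rz":0},{"fingers":0.008,"x":-0.006,"y":0.045,"z":0,"rx":0,"ry":0,"rz":0},{"fingers":0.008,"x":-0.007,"y":0.042,"z":0.003,"rx":0,"ry":0,"rz":0},{"fingers":0.008,"x":0,"y":0,"z":0,"rx":0,"ry":0,"rz":0},{"fingers":0.008,"x":0,"y":0,"z":0,"rx":0,"ry":0,"rz":0}]'; python3 - <<'E'
from h import *
st();go([.4494,.0425,.125],107.9)
img,d,X=cloud('wrist')
np.savez('w5.npz',img=img,d=d,X=X); p,q=tool()
Y=q.inv().apply((X-p).reshape(-1,3)).reshape(X.shape)  # tool frame
m=(d>0)&(Y[...,0]<-.03)&(Y[...,0]>-.1)&(abs(Y[...,1])<.012)&(Y[...,2]>-.035)&(Y[...,2]<0.0)
S=Y[m];mu=S.mean(0);vt=np.linalg.svd(S-mu)[2][0];vt*=-np.sign(vt[0]);print('shank tool',len(S),mu.round(4),'yaw',np.degrees(np.arctan2(vt[1],-vt[0])).round(2),'pitch(z)',np.degrees(vt[2]).round(2),S[:,0].min().round(4))
save('w5.png',img)
E
```

```text
clock: 12.3
tcp_pos: [0.4482, 0.0416, 0.1251]
orientation: [0.486, -3.103, 0.001]
contact_force: [0.1, -0.3, -0.6]
grip_width: 0.0112
gripper_force: 79.6
t 12.3 p [0.4482 0.0416 0.1251] ydir 107.81 z [-0. -0. -1.] F [ 0.1 -0.3 -0.6] w 0.0112 g 79.6 J7 [-0.37  1.7 ]
shift mm [-1.4  0.5  0.1] rz -0.09 tilt fix rv deg (tool) [-0.02 -0.02  0.  ]
shank tool 424 [-0.0449 -0.0001 -0.0233] yaw -0.55 pitch(z) -0.43 -0.0616
```

View pics/w5.png

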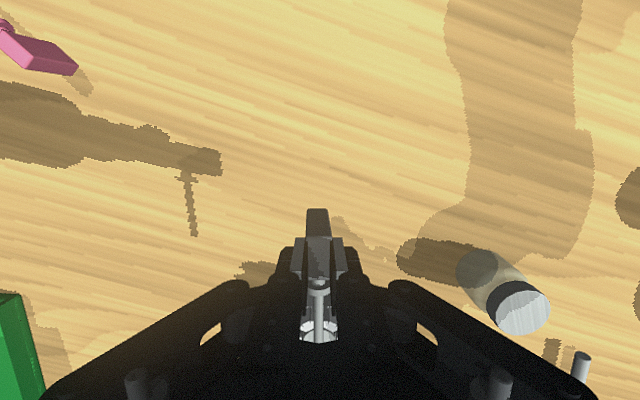

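The pin is held straight in the fingers: paddle top at (318,220), shank at (318,300) lying along the tool axis. The jar is at (523,308), clear of the path.

```bash
cat >> h.py <<'E'
A=np.array([.5684,.0809]);H=np.radians(17.9)
def hole():
    p,q=tool();v=p[:2]-A;e=np.array([np.cos(H),np.sin(H)]);n=np.array([-e[1],e[0]])
    o=r.get_obs();F=np.array(o['contact_force'])
    print('along',round(v@e*1000,2),'lateral(left+)',round(v@n*1000,2),'shank z mm',round(p[2]*1000+20.1,2),'F along',round(F[:2]@e,1),'lat',round(F[:2]@n,1),'z',round(F[2],1))
E
python3 -m jog '[{"fingers":0.008,"x":0,"y":0.0005,"z":0.03,"rx":0,"ry":0,"rz":-0.1},{"fingers":0.008,"x":0,"y":0,"z":0.03,"rx":0,"ry":0,"rz":0},{"fingers":0.008,"x":0,"y":0,"z":0.018,"rx":0,"ry":0,"rz":0},{"fingers":0.008,"x":0,"y":0,"z":0.005,"rx":0,"ry":0,"rz":0},{"fingers":0.008,"x":0,"y":0,"z":0,"rx":0,"ry":0,"rz":0},{"fingers":0.008,"x":0,"y":0,"z":0,"rx":0,"ry":0,"rz":0}]'; python3 - <<'E'
from h import *
st();hole()
img,d=r.grab_frame('side');u,v=pix('side',[.53,.07,.06])[0].astype(int)
save('s1.png',cv2.resize(img[v-45:v+45,u-60:u+60],None,fx=6,fy=6,interpolation=2))
E
```

```text
clock: 13.1
tcp_pos: [0.4489, 0.0425, 0.0428]
orientation: [-0.49, 3.102, 0.0]
contact_force: [0.1, 0.6, -0.1]
grip_width: 0.011
gripper_force: 79.6
t 13.1 p [0.4489 0.0425 0.0428] ydir 107.94 z [ 0.001  0.    -1.   ] F [ 0.1  0.6 -0.1] w 0.011 g 79.6 J7 [-0.34  1.74]
along -125.56 lateral(left+) 0.19 shank z mm 62.94 F along 0.3 lat 0.5 z -0.1
```

View pics/s1.png

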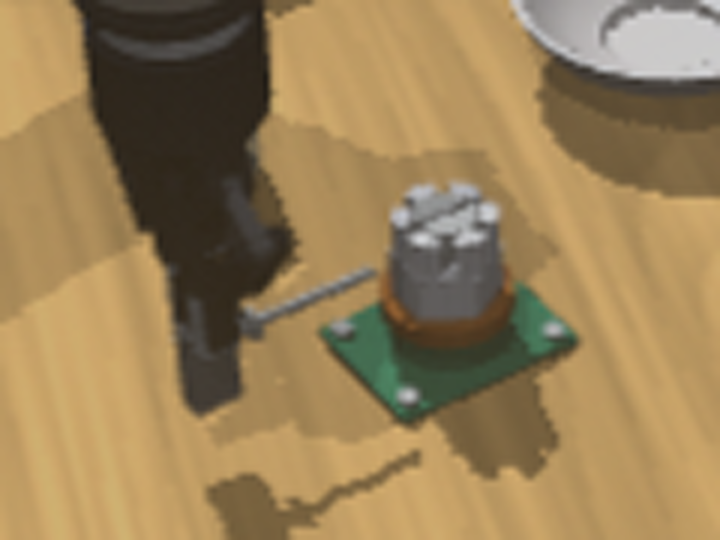

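The pin tip, at (375,272), is aimed at the left slot of the nut. I advance gently.

```bash
python3 -m jog '[{"fingers":0.008,"x":-0.007,"y":-0.0002,"z":0.001,"rx":0,"ry":0,"rz":0},{"fingers":0.008,"x":-0.005,"y":0,"z":0,"rx":0,"ry":0,"rz":0},{"fingers":0.008,"x":-0.002,"y":0,"z":0,"rx":0,"ry":0,"rz":0},{"fingers":0.008,"x":-0.001,"y":0,"z":0,"rx":0,"ry":0,"rz":0},{"fingers":0.008,"x":-0.001,"y":0,"z":0,"rx":0,"ry":0,"rz":0},{"fingers":0.008,"x":-0.001,"y":0,"z":0,"rx":0,"ry":0,"rz":0},{"fingers":0.008,"x":0,"y":0,"z":0,"rx":0,"ry":0,"rz":0}]'; python3 - <<'E'
from h import *
hole()
E
```

```text
clock: 14.02
tcp_pos: [0.4643, 0.0478, 0.0411]
orientation: [0.491, -3.103, -0.0]
contact_force: [0.0, -0.8, 0.0]
grip_width: 0.0114
gripper_force: 79.6
along -109.2 lateral(left+) 0.44 shank z mm 61.19 F along -0.2 lat -0.8 z 0.0
```

```bash
cat >> h.py <<'E'
def avg(n=6):
    Z=[]
    for i in range(n):
        r.grab_frame('side');p,q=tool();o=r.get_obs();F=np.array(o['contact_force']);e=np.array([np.cos(H),np.sin(H)]);nn=np.array([-e[1],e[0]])
        m=q.as_matrix();v=p[:2]-A
        Z.append([v@e*1000,v@nn*1000,p[2]*1000+20.1,np.degrees(np.arctan2(m[1,1],m[0,1])),F[:2]@e,F[:2]@nn,F[2]])
    print('clock',round(float(o['clock']),2),'along lat shankz ydir | Falong Flat Fz\n',np.mean(Z,0).round(2),'sd',np.std(Z,0).round(2))
E
python3 - <<'E'
from h import *
avg(8)
E
```

```text
clock 14.43 along lat shankz ydir | Falong Flat Fz
 [-1.0927e+02  4.5000e-01  6.1180e+01  1.0799e+02 -2.0000e-01  9.0000e-02
 -7.0000e-01] sd [0.02 0.01 0.01 0.   0.54 0.51 0.44]
```

```bash
python3 -m jog '[{"fingers":0.008,"x":0,"y":-0.0004,"z":-0.0008,"rx":0,"ry":0,"rz":0},{"fingers":0.008,"x":-0.001,"y":0,"z":0,"rx":0,"ry":0,"rz":0},{"fingers":0.008,"x":-0.001,"y":0,"z":0,"rx":0,"ry":0,"rz":0},{"fingers":0.008,"x":-0.001,"y":0,"z":0,"rx":0,"ry":0,"rz":0},{"fingers":0.008,"x":0,"y":0,"z":0,"rx":0,"ry":0,"rz":0},{"fingers":0.008,"x":0,"y":0,"z":0,"rx":0,"ry":0,"rz":0}]'; python3 - <<'E'
from h import *
avg(4)
E
```

```text
clock: 15.18
tcp_pos: [0.4673, 0.0483, 0.0419]
orientation: [0.491, -3.103, -0.0]
contact_force: [-0.1, -0.0, -0.4]
grip_width: 0.011
gripper_force: 79.6
clock 15.38 along lat shankz ydir | Falong Flat Fz
 [-1.0624e+02  6.0000e-02  6.1990e+01  1.0799e+02 -4.7000e-01  2.0000e-02
 -5.6000e-01] sd [0.01 0.01 0.02 0.   0.32 0.85 0.27]
```

```bash
python3 -m jog '[{"fingers":0.008,"x":-0.001,"y":0,"z":0,"rx":0,"ry":0,"rz":0},{"fingers":0.008,"x":-0.001,"y":0,"z":0,"rx":0,"ry":0,"rz":0},{"fingers":0.008,"x":-0.001,"y":0,"z":0,"rx":0,"ry":0,"rz":0},{"fingers":0.008,"x":-0.001,"y":0,"z":0,"rx":0,"ry":0,"rz":0},{"fingers":0.008,"x":0,"y":0,"z":0,"rx":0,"ry":0,"rz":0}]'; python3 - <<'E'
from h import *
avg(4)
E
```

```text
clock: 16.0
tcp_pos: [0.4712, 0.0496, 0.0419]
orientation: [-0.491, 3.103, 0.0]
contact_force: [0.0, 0.9, -0.9]
grip_width: 0.0113
gripper_force: 79.6
clock 16.2 along lat shankz ydir | Falong Flat Fz
 [-1.0225e+02  7.0000e-02  6.1980e+01  1.0799e+02 -1.4000e-01 -3.0000e-02
 -8.7000e-01] sd [0.03 0.01 0.01 0.   0.13 0.39 0.44]
```

```bash
python3 -m jog '[{"fingers":0.008,"x":-0.001,"y":0,"z":0,"rx":0,"ry":0,"rz":0},{"fingers":0.008,"x":-0.001,"y":0,"z":0,"rx":0,"ry":0,"rz":0},{"fingers":0.008,"x":0,"y":0,"z":0,"rx":0,"ry":0,"rz":0}]';  python3 -m jog '[{"fingers":0.008,"x":-0.001,"y":0,"z":0,"rx":0,"ry":0,"rz":0},{"fingers":0.008,"x":-0.001,"y":0,"z":0,"rx":0,"ry":0,"rz":0},{"fingers":0.008,"x":0,"y":0,"z":0,"rx":0,"ry":0,"rz":0}]'; python3 - <<'E'
from h import *
avg(4)
E
```

```text
clock: 16.58
tcp_pos: [0.4731, 0.0502, 0.0419]
orientation: [-0.491, 3.103, 0.0]
contact_force: [-0.1, -0.8, -0.5]
grip_width: 0.011
gripper_force: 79.6
clock: 16.95
tcp_pos: [0.4751, 0.0508, 0.0419]
orientation: [-0.491, 3.103, 0.0]
contact_force: [0.8, 1.0, -0.3]
grip_width: 0.0114
gripper_force: 79.6
clock 17.15 along lat shankz ydir | Falong Flat Fz
 [-9.8230e+01  9.0000e-02  6.1980e+01  1.0799e+02 -4.0000e-02 -3.2000e-01
 -5.7000e-01] sd [0.02 0.01 0.01 0.   0.64 0.56 0.37]
```

```bash
python3 -m jog '[{"fingers":0.008,"x":-0.001,"y":0,"z":0,"rx":0,"ry":0,"rz":0},{"fingers":0.008,"x":-0.001,"y":0,"z":0,"rx":0,"ry":0,"rz":0},{"fingers":0.008,"x":0,"y":0,"z":0,"rx":0,"ry":0,"rz":0}]';  python3 -m jog '[{"fingers":0.008,"x":-0.001,"y":0,"z":0,"rx":0,"ry":0,"rz":0},{"fingers":0.008,"x":-0.001,"y":0,"z":0,"rx":0,"ry":0,"rz":0},{"fingers":0.008,"x":0,"y":0,"z":0,"rx":0,"ry":0,"rz":0}]'; python3 - <<'E'
from h import *
avg(4)
E
```

```text
clock: 17.52
tcp_pos: [0.477, 0.0514, 0.0419]
orientation: [-0.491, 3.103, 0.0]
contact_force: [0.7, -0.1, -1.0]
grip_width: 0.0109
gripper_force: 79.6
clock: 17.9
tcp_pos: [0.4788, 0.0521, 0.0419]
orientation: [-0.491, 3.103, 0.0]
contact_force: [0.2, 0.1, -1.0]
grip_width: 0.0113
gripper_force: 79.6
clock 18.1 along lat shankz ydir | Falong Flat Fz
 [-9.4220e+01  8.0000e-02  6.1990e+01  1.0799e+02  1.6000e-01  3.7000e-01
 -9.1000e-01] sd [0.03 0.01 0.   0.   0.32 0.5  0.77]
```

```bash
python3 -m jog '[{"fingers":0.008,"x":-0.0025,"y":0,"z":0,"rx":0,"ry":0,"rz":0},{"fingers":0.008,"x":-0.0025,"y":0,"z":0,"rx":0,"ry":0,"rz":0},{"fingers":0.008,"x":-0.0025,"y":0,"z":0,"rx":0,"ry":0,"rz":0},{"fingers":0.008,"x":-0.0025,"y":0,"z":0,"rx":0,"ry":0,"rz":0},{"fingers":0.008,"x":-0.0025,"y":0,"z":0,"rx":0,"ry":0,"rz":0},{"fingers":0.008,"x":-0.0025,"y":0,"z":0,"rx":0,"ry":0,"rz":0},{"fingers":0.008,"x":-0.0025,"y":0,"z":0,"rx":0,"ry":0,"rz":0},{"fingers":0.008,"x":0,"y":0,"z":0,"rx":0,"ry":0,"rz":0}]'; python3 - <<'E'
from h import *
avg(4)
E
```

```text
clock: 19.1
tcp_pos: [0.4956, 0.0575, 0.0419]
orientation: [-0.491, 3.103, 0.0]
contact_force: [-0.2, 0.4, -0.6]
grip_width: 0.0113
gripper_force: 79.6
clock 19.3 along lat shankz ydir | Falong Flat Fz
 [-7.6790e+01  9.0000e-02  6.1950e+01  1.0799e+02 -2.4000e-01  2.7000e-01
 -1.1100e+00] sd [0.07 0.01 0.01 0.   0.53 0.22 0.29]
```

```bash
python3 -m jog '[{"fingers":0.008,"x":-0.0015,"y":0,"z":0,"rx":0,"ry":0,"rz":0},{"fingers":0.008,"x":-0.0015,"y":0,"z":0,"rx":0,"ry":0,"rz":0},{"fingers":0.008,"x":-0.0015,"y":0,"z":0,"rx":0,"ry":0,"rz":0},{"fingers":0.008,"x":-0.0015,"y":0,"z":0,"rx":0,"ry":0,"rz":0},{"fingers":0.008,"x":0,"y":0,"z":0,"rx":0,"ry":0,"rz":0}]'; python3 -m jog '[{"fingers":0.008,"x":-0.0015,"y":0,"z":0,"rx":0,"ry":0,"rz":0},{"fingers":0.008,"x":-0.0015,"y":0,"z":0,"rx":0,"ry":0,"rz":0},{"fingers":0.008,"x":-0.0015,"y":0,"z":0,"rx":0,"ry":0,"rz":0},{"fingers":0.008,"x":-0.0015,"y":0,"z":0,"rx":0,"ry":0,"rz":0},{"fingers":0.008,"x":0,"y":0,"z":0,"rx":0,"ry":0,"rz":0}]'; python3 - <<'E'
from h import *
avg(4)
E
```

```text
clock: 19.92
tcp_pos: [0.5012, 0.0593, 0.0419]
orientation: [-0.491, 3.103, 0.0]
contact_force: [0.4, 0.9, -0.2]
grip_width: 0.0111
gripper_force: 79.6
clock: 20.55
tcp_pos: [0.507, 0.0612, 0.0419]
orientation: [-0.491, 3.103, 0.0]
contact_force: [1.3, -0.4, -1.0]
grip_width: 0.0113
gripper_force: 79.6
clock 20.75 along lat shankz ydir | Falong Flat Fz
 [-64.74   0.11  61.97 107.99  -0.38  -0.14  -0.63] sd [0.05 0.01 0.01 0.   0.52 0.5  0.37]
```

```bash
python3 -m jog '[{"fingers":0.008,"x":-0.002,"y":0,"z":0,"rx":0,"ry":0,"rz":0},{"fingers":0.008,"x":-0.002,"y":0,"z":0,"rx":0,"ry":0,"rz":0},{"fingers":0.008,"x":-0.002,"y":0,"z":0,"rx":0,"ry":0,"rz":0},{"fingers":0.008,"x":-0.002,"y":0,"z":0,"rx":0,"ry":0,"rz":0},{"fingers":0.008,"x":-0.002,"y":0,"z":0,"rx":0,"ry":0,"rz":0},{"fingers":0.008,"x":-0.001,"y":0,"z":0,"rx":0,"ry":0,"rz":0},{"fingers":0.008,"x":-0.001,"y":0,"z":0,"rx":0,"ry":0,"rz":0},{"fingers":0.008,"x":0,"y":0,"z":0,"rx":0,"ry":0,"rz":0}]'; python3 - <<'E'
from h import *
avg(4)
E
```

```text
clock: 21.75
tcp_pos: [0.5182, 0.0648, 0.0419]
orientation: [0.491, -3.103, -0.0]
contact_force: [-0.6, -0.1, -0.9]
grip_width: 0.0112
gripper_force: 79.6
clock 21.95 along lat shankz ydir | Falong Flat Fz
 [-52.78   0.14  61.98 107.99  -0.31  -0.26  -0.8 ] sd [0.04 0.01 0.01 0.   0.12 0.4  0.37]
```

Now feel for the collar in half-millimetre rows.

```bash
for i in 1 ; do python3 -m jog '[{"fingers":0.008,"x":-0.001,"y":0,"z":0,"rx":0,"ry":0,"rz":0},{"fingers":0.008,"x":-0.001,"y":0,"z":0,"rx":0,"ry":0,"rz":0},{"fingers":0.008,"x":0,"y":0,"z":0,"rx":0,"ry":0,"rz":0}]'; done; python3 -m jog '[{"fingers":0.008,"x":-0.0005,"y":0,"z":0,"rx":0,"ry":0,"rz":0},{"fingers":0.008,"x":-0.0005,"y":0,"z":0,"rx":0,"ry":0,"rz":0},{"fingers":0.008,"x":0,"y":0,"z":0,"rx":0,"ry":0,"rz":0}]'; python3 -m jog '[{"fingers":0.008,"x":-0.0005,"y":0,"z":0,"rx":0,"ry":0,"rz":0},{"fingers":0.008,"x":-0.0005,"y":0,"z":0,"rx":0,"ry":0,"rz":0},{"fingers":0.008,"x":0,"y":0,"z":0,"rx":0,"ry":0,"rz":0}]'; python3 - <<'E'
from h import *
avg(3)
E
```

```text
clock: 22.32
tcp_pos: [0.5202, 0.0655, 0.0419]
orientation: [-0.491, 3.103, 0.0]
contact_force: [0.1, -0.7, -1.6]
grip_width: 0.0115
gripper_force: 79.6
clock: 22.7
tcp_pos: [0.5211, 0.0658, 0.0419]
orientation: [0.491, -3.103, 0.0]
contact_force: [0.1, 1.0, -0.2]
grip_width: 0.0113
gripper_force: 79.6
clock: 23.08
tcp_pos: [0.522, 0.0661, 0.0419]
orientation: [-0.491, 3.103, 0.0]
contact_force: [0.3, -0.9, -0.8]
grip_width: 0.0113
gripper_force: 79.6
clock 23.23 along lat shankz ydir | Falong Flat Fz
 [-48.68   0.15  62.   107.99  -0.36  -0.17  -1.08] sd [0.01 0.01 0.01 0.   0.28 0.36 0.12]
```

```bash
python3 -m jog '[{"fingers":0.008,"x":-0.0005,"y":0,"z":0,"rx":0,"ry":0,"rz":0},{"fingers":0.008,"x":-0.0005,"y":0,"z":0,"rx":0,"ry":0,"rz":0},{"fingers":0.008,"x":0,"y":0,"z":0,"rx":0,"ry":0,"rz":0}]'; python3 -c "
from h import *
avg(3)"
```

```text
clock: 23.6
tcp_pos: [0.523, 0.0664, 0.0419]
orientation: [-0.491, 3.103, 0.0]
contact_force: [0.1, -1.0, -0.6]
grip_width: 0.0112
gripper_force: 79.6
clock 23.75 along lat shankz ydir | Falong Flat Fz
 [-47.69   0.15  62.   107.99   0.47   0.16  -0.81] sd [0.03 0.01 0.01 0.   0.28 0.24 0.57]
```

```bash
python3 -m jog '[{"fingers":0.008,"x":-0.0005,"y":0,"z":0,"rx":0,"ry":0,"rz":0},{"fingers":0.008,"x":0,"y":0,"z":0,"rx":0,"ry":0,"rz":0}]';python3 -m jog '[{"fingers":0.008,"x":-0.0005,"y":0,"z":0,"rx":0,"ry":0,"rz":0},{"fingers":0.008,"x":0,"y":0,"z":0,"rx":0,"ry":0,"rz":0}]'; python3 -c "
from h import *
avg(3)"
```

```text
clock: 24.0
tcp_pos: [0.5233, 0.0665, 0.0419]
orientation: [0.491, -3.103, 0.0]
contact_force: [-0.9, -0.7, -1.0]
grip_width: 0.0113
gripper_force: 79.6
clock: 24.25
tcp_pos: [0.5233, 0.0665, 0.0418]
orientation: [0.491, -3.102, 0.0]
contact_force: [-2.6, 0.7, 0.1]
grip_width: 0.0116
gripper_force: 79.7
clock 24.4 along lat shankz ydir | Falong Flat Fz
 [-47.34   0.16  61.83 107.98  -2.96   0.54   0.67] sd [0.01 0.02 0.01 0.   0.39 0.29 0.3 ]
```

```bash
python3 -m jog '[{"fingers":0.008,"x":-0.0007,"y":0,"z":0,"rx":0,"ry":0,"rz":0},{"fingers":0.008,"x":-0.0007,"y":0,"z":0,"rx":0,"ry":0,"rz":0},{"fingers":0.008,"x":0,"y":0,"z":0,"rx":0,"ry":0,"rz":0}]'; python3 -c "
from h import *
avg(3)"
```

```text
clock: 24.78
tcp_pos: [0.5233, 0.0665, 0.0414]
orientation: [0.49, -3.099, 0.0]
contact_force: [-6.2, -1.8, 1.5]
grip_width: 0.0112
gripper_force: 80.0
clock 24.93 along lat shankz ydir | Falong Flat Fz
 [-47.35   0.14  61.51 107.97  -6.47   0.65   2.67] sd [0.01 0.02 0.   0.   0.67 0.44 0.39]
```

```bash
python3 -m jog '[{"fingers":0.008,"x":-0.0007,"y":0,"z":-0.0005,"rx":0,"ry":0,"rz":0},{"fingers":0.008,"x":-0.0007,"y":0,"z":-0.0003,"rx":0,"ry":0,"rz":0},{"fingers":0.008,"x":-0.0006,"y":0,"z":0,"rx":0,"ry":0,"rz":0},{"fingers":0.008,"x":0,"y":0,"z":0,"rx":0,"ry":0,"rz":0}]'; python3 -c "
from h import *
avg(3)"
```

```text
clock: 25.42
tcp_pos: [0.5233, 0.0665, 0.0416]
orientation: [0.489, -3.096, 0.001]
contact_force: [-9.1, -2.2, 2.6]
grip_width: 0.0112
gripper_force: 80.0
clock 25.57 along lat shankz ydir | Falong Flat Fz
 [-47.32   0.15  61.68 107.96 -10.17  -0.11   1.99] sd [0.   0.01 0.   0.   0.45 0.41 0.4 ]
```

```bash
python3 -m jog '[{"fingers":0.008,"x":-0.0008,"y":0,"z":-0.0003,"rx":0,"ry":0,"rz":0},{"fingers":0.008,"x":-0.0008,"y":0,"z":-0.0003,"rx":0,"ry":0,"rz":0},{"fingers":0.008,"x":-0.0008,"y":0,"z":0,"rx":0,"ry":0,"rz":0},{"fingers":0.008,"x":0,"y":0,"z":0,"rx":0,"ry":0,"rz":0},{"fingers":0.008,"x":0,"y":0,"z":0,"rx":0,"ry":0,"rz":0}]'; python3 -c "
from h import *
avg(4);st()"
```

```text
clock: 26.2
tcp_pos: [0.5233, 0.0665, 0.0416]
orientation: [0.488, -3.091, 0.001]
contact_force: [-13.9, -5.2, 4.8]
grip_width: 0.0113
gripper_force: 80.3
clock 26.4 along lat shankz ydir | Falong Flat Fz
 [-47.34   0.16  61.73 107.95 -14.63   0.48   4.47] sd [0.03 0.02 0.01 0.   0.31 0.36 0.73]
t 26.4 p [0.5233 0.0665 0.0416] ydir 107.94 z [-0.012 -0.003 -1.   ] F [-14.1  -3.9   4.3] w 0.0115 g 80.3 J7 [-0.35  1.73]
```

```bash
python3 -m jog '[{"fingers":0.008,"x":0.002,"y":0,"z":0.0005,"rx":0,"ry":0,"rz":0},{"fingers":0.008,"x":0.0015,"y":0,"z":0.0004,"rx":0,"ry":0,"rz":0},{"fingers":0.008,"x":0.0015,"y":0,"z":0.0002,"rx":0,"ry":0,"rz":0},{"fingers":0.008,"x":0.0007,"y":0,"z":0,"rx":0,"ry":0,"rz":0},{"fingers":0.008,"x":0,"y":0,"z":0,"rx":0,"ry":0,"rz":0}]' 30; python3 -c "
from h import *
avg(3);st()"
```

```text
clock: 27.02
tcp_pos: [0.5234, 0.0666, 0.0419]
orientation: [0.491, -3.102, 0.0]
contact_force: [-4.1, -1.6, -3.9]
grip_width: 0.0113
gripper_force: 79.4
clock 27.18 along lat shankz ydir | Falong Flat Fz
 [-4.7240e+01  1.7000e-01  6.1990e+01  1.0799e+02 -4.4900e+00 -6.0000e-02
 -2.8300e+00] sd [0.01 0.01 0.01 0.   0.58 0.57 0.37]
t 27.18 p [0.5234 0.0666 0.0419] ydir 107.99 z [-0.001 -0.    -1.   ] F [-4.4 -1.5 -3.4] w 0.0115 g 79.3 J7 [-0.35  1.73]
```

```bash
python3 -m jog '[{"fingers":0.02,"x":0,"y":0,"z":0,"rx":0,"ry":0,"rz":0},{"fingers":0.03,"x":0,"y":0,"z":0,"rx":0,"ry":0,"rz":0},{"fingers":0.045,"x":0,"y":0,"z":0,"rx":0,"ry":0,"rz":0},{"fingers":0.06,"x":0,"y":0,"z":0,"rx":0,"ry":0,"rz":0},{"fingers":0.06,"x":0,"y":0,"z":0,"rx":0,"ry":0,"rz":0}]' 20; python3 -c "
from h import *
avg(2);st()"
```

```text
clock: 27.8
tcp_pos: [0.5243, 0.0668, 0.0423]
orientation: [-0.491, 3.102, 0.0]
contact_force: [0.2, 0.6, -0.1]
grip_width: 0.0601
gripper_force: 0.0
clock 27.9 along lat shankz ydir | Falong Flat Fz
 [-4.6500e+01  1.4000e-01  6.2330e+01  1.0799e+02  7.5000e-01  2.0000e-02
  9.0000e-02] sd [0.01 0.01 0.   0.   0.37 0.64 0.28]
t 27.9 p [0.5241 0.0668 0.0422] ydir 107.99 z [ 0.  0. -1.] F [ 0.6 -0.5 -0.2] w 0.0597 g 0.0 J7 [-0.35  1.73]
```

Released with no residual force. I raise straight up and clear, then look.

```bash
python3 -m jog '[{"fingers":0.06,"x":0,"y":0,"z":-0.02,"rx":0,"ry":0,"rz":0},{"fingers":0.06,"x":0,"y":0,"z":-0.03,"rx":0,"ry":0,"rz":0},{"fingers":0.06,"x":0,"y":0,"z":-0.04,"rx":0,"ry":0,"rz":0},{"fingers":0.06,"x":0,"y":0,"z":-0.04,"rx":0,"ry":0,"rz":0},{"fingers":0.06,"x":0,"y":0,"z":-0.02,"rx":0,"ry":0,"rz":0},{"fingers":0.06,"x":0,"y":0,"z":0,"rx":0,"ry":0,"rz":0}]'; python3 - <<'E'
from an import *
st()
img,d,X=cloud('wrist')
for t in ['pin_grip','pin_mid','hole']: print(t,[(np.round(x['xyz'],4).tolist(),round(x['score'],2)) for x in r.landmark_of(t,'wrist')[:2]])
an(img,d,X,(.568,.081))
u,v=pix('wrist',[.55,.075,.07])[0].astype(int); a=cv2.resize(img[max(0,v-70):v+70,u-80:u+80],(400,350),interpolation=2)
s,_=r.grab_frame('side');u,v=pix('side',[.55,.075,.06])[0].astype(int); b=cv2.resize(s[v-35:v+35,u-40:u+40],(400,350),interpolation=2)
save('end.png',np.hstack([a,b]))
E
```

```text
clock: 28.65
tcp_pos: [0.5251, 0.067, 0.1937]
orientation: [-0.49, 3.099, 0.001]
contact_force: [-0.3, 0.8, -0.9]
grip_width: 0.0605
gripper_force: 0.0
t 28.65 p [0.5251 0.067  0.1937] ydir 107.98 z [ 0.003  0.001 -1.   ] F [-0.3  0.8 -0.9] w 0.0605 g 0.0 J7 [-0.38  1.69]
pin_grip [([0.5193, 0.0634, 0.046], 0.66)]
pin_mid []
hole [([0.5685, 0.0776, 0.0681], 0.92)]
n 1255 enc 566.4345703125 80.22468566894531 24.701189041137695
0 5 66 0.0785
5 9 143 0.0782
9 13 232 0.0784
17 19 128 0.0776
19 23 313 0.0775
line n 42 [0.5663 0.0804]
line dir 18.4
slots mod 60 18.54 0.38 nut cw rad 1.045 [ 9  0  3 12 14 13 16  0  2 15 14 15 19  0  1 16 16 18 13  0  2 14 14 17
 10  0  6 17 15 14 10  0  6 13 13 14]
plate ((568.1092529296875, 88.33000183105469), (68.37604522705078, 86.87885284423828), 89.37358856201172)
```

View pics/end.png

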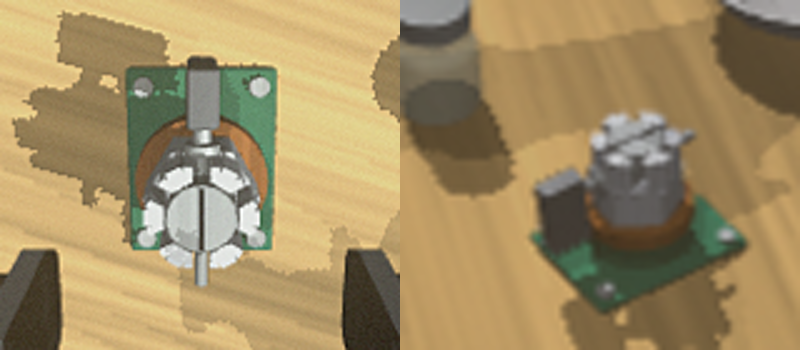

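The pin is through: paddle at (204,95), collar against the nut at (204,143), tip showing on the far side at (202,275). The nut is still lined up and the gripper is clear.

```bash
python3 -c "
from h import *
print(r.hand_in())"
```

```text
the job is handed in; nothing more can be done
None
```

The castle nut is on the next line-up and left there, and the grey pin is through with its collar pressed home at about 15 N and released. The job is handed in; no verdict came back.

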